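# Running check of the mould turntable

### The arm

A 6-joint arm with a two-finger parallel gripper is mounted at the origin on the work surface. World frame = base frame: x ahead of the robot, y to its left, z up, the work surface at z = 0. Lengths are in m, angles in rad, forces in N, time in s.
With the tool pointing down it reaches from about 0.35 to 0.85 m from the base axis. Payload 8.1 kg.
Tool frame: the origin (TCP) lies between the finger pads, 19 mm behind the fingertips; this is the grasp point; z points along the fingers, y is the line along which they close (so a half turn about z gives the same grasp; the last joint's range is limited). The gripper opens to 93 mm and grips with 3 to 60 N. Pads are 15 mm wide; open, the fingers measure 128 mm over their backs; the gripper's body (75 mm by 188 mm) begins 65 mm behind the grasp point.
Start: joints at [-1.347, 0.13, 1.488, -0, 1.523, -0.085], TCP at [0.182, -0.572, 0.237] pointing down, gripper open.
Joint ranges: [-2.96, 2.96], [-0.89, 2.26], [0.02, 2.5], [-1.34, 4.48], [0, 2.73], [-2.66, 2.66]. Speed limits (rad/s): [2.39, 2.39, 2.79, 3.14, 3.14, 3.14].

### API

Orientations are given as a rotation vector (axis times angle).
In Python, from plant import robot gives the robot as it stands.
- The arm moves only by the tool apply_moves, never from a script. Its arguments are lists of equal length, an entry for each row: "delta_pos": the shift along the tool's x, y, z in cm, a list of three; "twist": the turn about the tool's z in rad. A call has 1 to 8 rows; each row shifts and turns the commanded pose from where the row before left it, along the tool's axes as they then stand; what a row does not reach is not made up. A row lasts 1/8 s, in which the tool goes at most 62.5 mm and 10.7 degrees, less where a joint would pass 70% of its speed; a pose out of reach is approached as far as the arm can. A call with a gripper value outside its range is refused whole. "gripper" is the finger opening in cm, from 0 to 9.3, set as the call begins (left out, the last holds). The fingers move at their own pace and stop on an object; "squeeze" is the grip in N (left out, the last holds). Time passes only in rows, so rows that do not move let the fingers close. It gives the time, the measured TCP pose, the force, the opening and the grip force at its end, in the units of the state.
- robot.read_state(): the state, without advancing time (a new reading comes with each control period).
- robot.read_camera(name): name is "scene" or "top" or "wrist"; returns a dict with "frame" (400x640x3 uint8, red, green, blue), "vertical_fov" (degrees; the focal length in pixels is half the picture's height over the tangent of half this angle, whatever the lens; pixels are square), "cx", "cy" (the principal point, pixels), "R" (3x3) and "t" (3): a world point X has camera coordinates R X + t. Camera axes: x right, y down, z forward; pixel columns grow to the right and rows downward; lengths in m; the calibration is good to about 2 mm. A picture is of the moment at which its call begins. There is no depth.
- robot.close_job(): hands the job in; it is judged then, once.
The state is a dict: "t": time; "q": joint angles; "dq": joint speeds; "joint_torque": joint torques, N m; "tool_pos": TCP position; "orientation": TCP orientation; "force": force on the tool from outside, world axes, zero at the start; "wrist_torque": the same for the moment, N m; "opening": finger opening in m; "gripper_force": force on a finger pad.
Only numpy, scipy, OpenCV 4.12 (cv2) and the standard library are available. Lean on these libraries where they do the work, as an engineer would, in place of code of your own. Each camera call takes 0.05 s, during which the arm holds its last target. There are 200 camera calls.

### The job

Check how the mould turntable runs: with shut fingers push it round gently by its red post, let it go, and while it coasts on its own keep the fingertips over the yellow lid, one to four centimetres above it, travelling round with it without touching anything for five seconds on end, with the turntable still doing better than a turn in fifteen seconds but never faster than a turn in three. Then leave the turntable to come to rest with the three moulds upright in their seats; do not touch the moulds or disturb the other things on the bench.

Things in the scene. Friction and masses are not known exactly. Their poses are not given: they have to be found in the camera images.
- turntable (a joint): angle of the round aluminium plate (330 diameter, 14 thick, top 56 above the bench, on a fixed grey foot), rad, anticlockwise from above; 0 at the start, no stops, turns both ways. Nominal: plate 3 kg; inertia with moulds 0.058 kg m2; bearing drag 0.004 N m dry plus 0.003 N m s/rad: it loses about a tenth of its speed each second and stops by itself in 10 to 20 s
- hub (a point): fixed point on the turntable's vertical axis, at the height of the plate's top (56 above the bench); the dark hub cap there is 44 diameter and 12 high
- post_top (a point): centre of the top end of the red push post, an upright rod 20 diameter and 85 tall fixed on the plate 110 from the axis. The post and the three seats are a quarter turn apart, so each neighbouring mould is about 156 from the post, centre to centre
- mould_yellow: loose steel mould with yellow lid, 0.45 kg nominal, the one to follow (lid top 128 above the bench). Square foot 60 x 60 x 10, body 48 diameter, round lid 60 diameter, 12 thick; 72 tall. Origin: centre of its underside, z up. Stands in any one of the turntable's three square seats (64 inside, rims 8 high, 110 from the axis) and rides with it
- mould_blue: loose steel mould with blue lid, 0.45 kg nominal, leave alone. Square foot 60 x 60 x 10, body 48 diameter, round lid 60 diameter, 12 thick; 72 tall. Origin: centre of its underside, z up. Stands in any one of the turntable's three square seats (64 inside, rims 8 high, 110 from the axis) and rides with it
- mould_white: loose steel mould with white lid, 0.45 kg nominal, leave alone. Square foot 60 x 60 x 10, body 48 diameter, round lid 60 diameter, 12 thick; 72 tall. Origin: centre of its underside, z up. Stands in any one of the turntable's three square seats (64 inside, rims 8 high, 110 from the axis) and rides with it
- bottle_a: loose clear water bottle, 62 diameter, 200 tall, leave alone; origin: centre of its underside
- bottle_b: loose clear water bottle like the other, leave alone; origin: centre of its underside
- tape_roll: loose roll of white tape lying flat, 96 diameter, 48 tall, leave alone; origin: centre of its underside
- spare_plug: loose stepped steel plug, 100 diameter, 62 tall, leave alone; origin: centre of its underside
- mould_collar: loose grey collar ring, 110 diameter, 60 tall, leave alone; origin: centre of its underside
Not all that is in view belongs to the job. What is shaped like the mould_yellow but black or turquoise is not meant.

How it is judged:
On the way:
1. for 4.5 s the turntable coasts untouched above 0.38 rad/s (either way) with the TCP within 28 mm of the yellow mould's axis and 23 to 69 mm above its lid (fingertips 4 to 50 mm) ((velocity of joint turntable above 0.38 rad/s or velocity of joint turntable below -0.38 rad/s) and horizontal distance between the grasp point and mould_yellow below 0.028 m and z of the grasp point in the frame of mould_yellow between 0.095 and 0.141 m and contact force between each of the fingers, the arm and anything else below 0.5 N), for 4.5 s.
At the end, for the whole second after the job is handed in: the turntable is at rest (under 0.05 rad/s) and the three moulds stand flat in their seats (upright within 0.1 rad, 100 to 120 mm from the axis, feet on the plate within 5 mm) (velocity of joint turntable between -0.05 and 0.05 rad/s and angle between each of mould_yellow, mould_blue, mould_white's own z axis and vertical below 0.1 rad and z of mould_yellow in the frame of hub between -0.004 and 0.005 m and horizontal distance between mould_yellow and hub between 0.1 and 0.12 m and z of mould_blue in the frame of hub between -0.004 and 0.005 m and horizontal distance between mould_blue and hub between 0.1 and 0.12 m and z of mould_white in the frame of hub between -0.004 and 0.005 m and horizontal distance between mould_white and hub between 0.1 and 0.12 m); the robot touches nothing.
It fails at once if the turntable is spun faster than a turn in three seconds (2.2 rad/s) (velocity of joint turntable above 2.2 rad/s or velocity of joint turntable below -2.2 rad/s).
It fails at once if the robot hits something hard (over 25 N) (contact force between any of the fingers, the arm and anything else above 25 N).
It fails at once if a mould is touched (over 1 N) (contact force between any of the fingers, the arm and mould_yellow above 1 N or contact force between any of the fingers, the arm and mould_blue above 1 N or contact force between any of the fingers, the arm and mould_white above 1 N).
It fails at once if a mould tips (angle between any of mould_yellow, mould_blue, mould_white's own z axis and vertical above 0.3 rad).
It fails at once if another thing on the bench is moved (over 20 mm) (distance of any of bottle_a, bottle_b, tape_roll, spare_plug, mould_collar from where it was at the start of the episode above 0.02 m).
It also fails if it takes over 67 s, if anything falls off the work surface, if the arm or the gripper's body presses on something with over 40 N, if the wrist force passes 120 N, or if a joint passes its speed limit or range.

## Working session

There is one attempt and no reset: what is moved stays moved. The work goes in short steps, Python scripts to look and compute and a tool call to move; the robot and the scene stay as the last step left them, time stands still between calls to the robot, and variables do not carry over. Pictures are saved under pics/ and viewed, at most 10 in all, crops included, and the job is handed in when it is done.

Besides the shell and the picture viewer there is one more tool, called in YAML: its name, and indented under it one key for each argument. apply_moves: Moves the arm, as the interface text tells. Its arguments: {"type":"object","properties":{"delta_pos":{"type":"array"},"twist":{"type":"array"},"gripper":{"type":"number"},"squeeze":{"type":"number"}},"required":["delta_pos","twist"]}

```bash
mkdir -p pics; ls
python3 - <<'E'
from plant import robot
import cv2, numpy as np
s=robot.read_state();print(s)
for n in("scene","top"):
    c=robot.read_camera(n);np.savez("pics/"+n,**c);cv2.imwrite(f"pics/{n}0.png",c["frame"][...,::-1])
    print(n,c["vertical_fov"],c["cx"],c["cy"],c["R"],c["t"])
E
```

```text
pics
{'t': 0.0, 'q': array([-1.34739072e+00,  1.31143715e-01,  1.48927298e+00, -2.65566864e-05,
        1.52298696e+00, -8.53928768e-02]), 'dq': array([-1.96467119e-03,  7.83989642e-04, -1.88876213e-04, -9.40145422e-04,
       -3.28528073e-05, -9.20889650e-04]), 'joint_torque': array([-3.89328401e-03, -5.59845793e+01, -4.91772258e+01,  7.63472356e-02,
        3.53763567e-02, -1.00333100e-04]), 'tool_pos': array([ 0.18224694, -0.57109587,  0.23640129]), 'orientation': array([-3.10243686e+00, -4.82859035e-01,  2.37577660e-04]), 'force': array([ 0.02482846, -0.01055589,  0.05444417]), 'wrist_torque': array([-0.00332242, -0.03121159, -0.01118592]), 'gripper_force': 0.0, 'opening': 0.09311621945979016}
scene 46.77469214846716 316.9238140594862 203.9597999471296 [[-0.42204978  0.9065614  -0.00451737]
 [ 0.53877512  0.24681313 -0.80548411]
 [-0.72910586 -0.34238824 -0.59260016]] [ 0.19592388 -0.15529614  1.82169435]
top 52.78864584926758 318.58482083278597 196.99540008102517 [[-0.00550312 -0.99987326  0.01493949]
 [-0.99043217  0.00338986 -0.13795876]
 [ 0.13789063 -0.01555575 -0.9903253 ]] [-0.01278141  0.49344747  1.49685016]
```

View pics/top0.png

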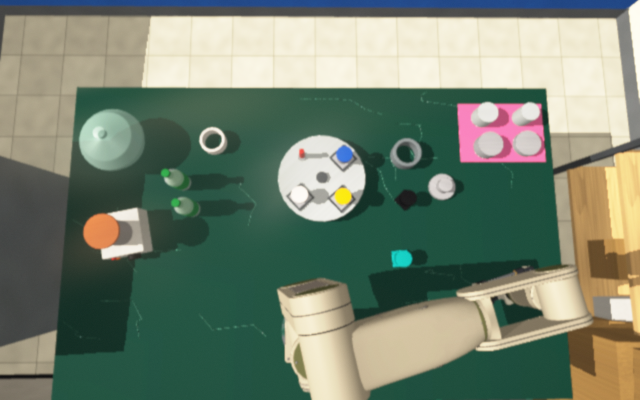

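View pics/scene0.png

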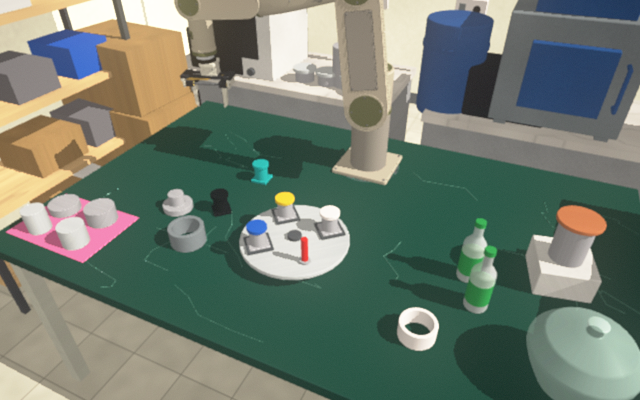

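The top view shows the turntable centred near (322,178), with the red post at (302,153), yellow lid (343,197), blue (344,155) and white (299,196). The scene view shows the yellow lid at (285,200) and the red post at (305,248). The lookalikes are black at (407,200) and turquoise at (402,258) in the top view. The yellow lid at (343,197) is the one meant, because it is yellow and stands on the plate. Next I'll measure and make a crop to confirm it.

```bash
cat > h.py <<'E'
import numpy as np, cv2
from plant import robot
def ray(c,u,v,z):
    f=200/np.tan(np.radians(float(c["vertical_fov"]))/2)
    d=c["R"].T@np.array([(u-c["cx"])/f,(v-c["cy"])/f,1]); o=-c["R"].T@c["t"]
    return o+d*(z-o[2])/d[2]
def proj(c,X):
    f=200/np.tan(np.radians(float(c["vertical_fov"]))/2); p=c["R"]@np.array(X)+c["t"]
    return np.array([p[0]/p[2]*f+c["cx"],p[1]/p[2]*f+c["cy"]])
HSV={"yellow":((22,150,120),(35,255,255)),"blue":((105,150,90),(125,255,255)),"red":((0,170,90),(4,255,255))}
def blob(c,name,roi):
    m=cv2.inRange(cv2.cvtColor(np.ascontiguousarray(c["frame"]),cv2.COLOR_RGB2HSV),*HSV[name])
    k=np.zeros_like(m);x0,y0,x1,y1=roi;k[y0:y1,x0:x1]=m[y0:y1,x0:x1]
    n,l,st,ce=cv2.connectedComponentsWithStats(k)
    if n<2:return None
    i=1+st[1:,4].argmax();return ce[i],st[i]
E
python3 - <<'E'
from h import *
im={}
for n,roi in(("top",(270,130,372,225)),("scene",(235,185,355,275))):
    c=np.load(f"pics/{n}.npz");
    for k,z in(("yellow",.128),("blue",.128),("red",.141)):
        b=blob(c,k,roi)
        if b: print(n,k,b[0].round(1),b[1],ray(c,*b[0],z).round(4), ray(c,*b[0],z-.04)[:2].round(4))
    hsv=cv2.cvtColor(c["frame"],cv2.COLOR_RGB2HSV); 
    m=((hsv[...,1]<70)&(hsv[...,2]>90)).astype(np.uint8)
    if n=="top":
        x0,y0,x1,y1=roi;k=np.zeros_like(m);k[y0:y1,x0:x1]=m[y0:y1,x0:x1]
        cs,_=cv2.findContours(k,cv2.RETR_EXTERNAL,cv2.CHAIN_APPROX_NONE);g=max(cs,key=cv2.contourArea)
        e=cv2.fitEllipse(cv2.convexHull(g));print("plate",e,ray(c,*e[0],.056))
    x0,y0,x1,y1=roi;im[n]=cv2.resize(c["frame"][y0:y1,x0:x1,::-1],(390,360),interpolation=cv2.INTER_CUBIC)
    # obstacles, base
    if n=="top":
        for nm,u,v,z in(("bottleA",164,173,.2),("bottleB",174,204,.2),("tape",213,140,.048),("collar",405,152,.06),("plug",442,186,.062),("black",407,200,.07),("turq",402,258,.07)):print(nm,ray(c,u,v,z)[:2].round(3))
cv2.imwrite("pics/crop.png",np.hstack([im["top"],im["scene"]]))
E
```

```text
top yellow [342.6 195.7] [335 188  17  16 213] [ 0.4846 -0.0993  0.128 ] [ 0.4903 -0.1024]
top blue [344.1 153.9] [337 147  15  15 174] [ 0.6376 -0.1067  0.128 ] [ 0.6476 -0.11  ]
top red [301.4 151.2] [301 150   2   3   5] [0.6446 0.0474 0.141 ] [0.6549 0.0485]
plate ((320.5234375, 177.71022033691406), (87.72463989257812, 89.68252563476562), 93.1373291015625) [ 0.56375337 -0.02235946  0.056     ]
bottleA [0.554 0.512]
bottleB [0.448 0.473]
tape [0.713 0.388]
collar [ 0.662 -0.345]
plug [ 0.53  -0.479]
black [ 0.476 -0.343]
turq [ 0.263 -0.317]
scene yellow [284.4 198.2] [275 192  20  14 221] [ 0.4914 -0.097   0.128 ] [ 0.4429 -0.1251]
scene blue [255.9 226.7] [246 220  20  15 230] [ 0.647  -0.1049  0.128 ] [ 0.6061 -0.1334]
scene red [304.2 248.7] [301 238   7  23 107] [0.6865 0.0673 0.141 ] [0.6468 0.0468]
```

View pics/crop.png

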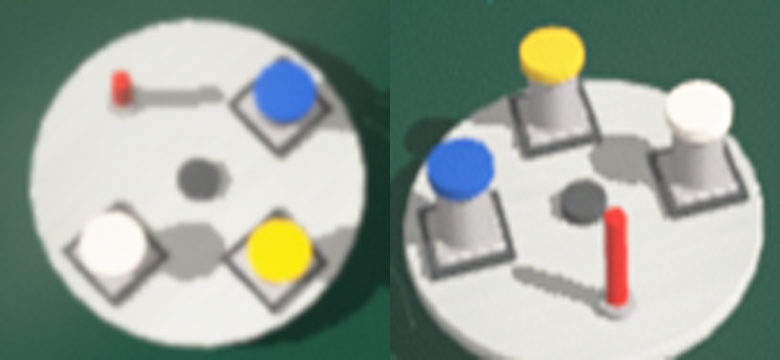

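The crop confirms the yellow lid on the plate, at the lower right of the top view, opposite the red post. I take the hub at about (0.565,-0.0245), the post at about (0.6455,0.049) and the yellow lid at about (0.485,-0.099). The two views agree, and the post and lid come out about 110 mm from the hub. I'll push anticlockwise with the flat of the shut fingers.

apply_moves:
  delta_pos:
    - [4.1,-2.7,0]
    - [4.1,-2.7,0]
    - [4.1,-2.7,0]
    - [4.1,-2.7,0]
    - [4.1,-2.7,0]
    - [4.1,-2.7,0]
    - [4.1,-2.7,0]
    - [4.1,-2.7,0]
  twist: [0,0,0,0,0,0,0,0]
  gripper: 0
  squeeze: 20

```text
t: 1.1
tool_pos: [0.4298, -0.2646, 0.2371]
orientation: [-3.104, -0.483, 0.001]
force: [0.4, -0.3, -0.2]
opening: 0.0175
gripper_force: 0.0
```

apply_moves:
  delta_pos:
    - [0,0,0]
    - [0,0,0]
    - [0,0,0]
    - [0,0,0]
    - [0,0,0]
  twist: [0.1425,0.1425,0.1425,0.1425,0]

```text
t: 1.72
tool_pos: [0.429, -0.266, 0.237]
orientation: [-3.115, 0.408, 0.001]
force: [0.8, 0.6, -0.9]
opening: 0.0004
gripper_force: 0.0
```

```bash
cat >> h.py <<'E'
from scipy.spatial.transform import Rotation as Ro
def tool(s,d): return Ro.from_rotvec(s["orientation"]).inv().apply(d)*100
E
python3 - <<'E'
from h import *
s=robot.read_state();R=Ro.from_rotvec(s["orientation"]).as_matrix();print(s["t"],s["tool_pos"],s["opening"],R.round(3),s["force"])
print(tool(s,np.array([.672,.042,.236])-s["tool_pos"]))
E
```

```text
1.725 [ 0.42901364 -0.26595689  0.23702588] 0.0003688721653318979 [[ 0.966 -0.257 -0.001]
 [-0.257 -0.966  0.   ]
 [-0.001 -0.    -1.   ]] [ 0.76843178  0.61187016 -0.9026858 ]
[ 15.55640407 -36.01105994   0.10264012]
```

apply_moves:
  delta_pos:
    - [1.95,-4.5,0]
    - [1.95,-4.5,0]
    - [1.95,-4.5,0]
    - [1.95,-4.5,0]
    - [1.95,-4.5,0]
    - [1.95,-4.5,0]
    - [1.95,-4.5,0]
    - [1.95,-4.5,0]
  twist: [0,0,0,0,0,0,0,0]

```text
t: 2.72
tool_pos: [0.6736, 0.0427, 0.2371]
orientation: [3.115, -0.403, -0.001]
force: [0.3, -0.2, 0.3]
opening: 0.0005
gripper_force: 0.0
```

apply_moves:
  delta_pos:
    - [0,0,1]
    - [0,0,2]
    - [0,0,2]
    - [0,0,2]
    - [0,0,2]
    - [0,0,2]
    - [0,0,1]
    - [0,0,0]
  twist: [0,0,0,0,0,0,0,0]

```text
t: 3.72
tool_pos: [0.6723, 0.0414, 0.1162]
orientation: [3.115, -0.409, -0.003]
force: [-0.2, 0.3, 1.1]
opening: 0.0004
gripper_force: 0.0
```

Run:
```python
from h import *
c=robot.read_camera("scene");s=robot.read_state();print(s["t"],s["tool_pos"],s["force"])
print(proj(c,s["tool_pos"]+[0,0,-.019]))
b=blob(c,"red",(235,185,355,275))
if b is not None: print(b,ray(c,*b[0],.1))
cv2.imwrite("pics/s1.png",cv2.resize(c["frame"][180:280,230:360,::-1],(780,600),interpolation=cv2.INTER_CUBIC))
```

```text
3.775 [0.67298425 0.04138857 0.11746598] [ 0.38216052  0.00574687 -0.16599777]
[298.17116196 254.74105159]
(array([304.92105263, 255.21052632]), array([302, 244,   6,  17,  38], dtype=int32)) [0.66847567 0.05967043 0.1       ]
```

View pics/s1.png

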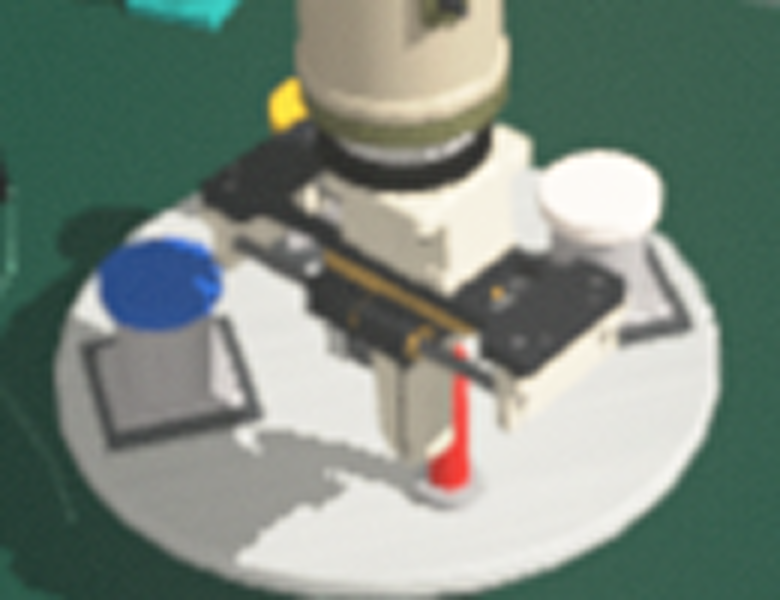

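The enlarged scene view shows the shut finger at about (298,254) full-res, close to the post at (305,255), on the blue-mould side, with nothing touching. Now I'll work out the push rows.

Run:
```python
from h import *
s=robot.read_state();th=np.radians(42.5);R=Ro.from_rotvec(s["orientation"])
for d in(3,4,5,6.5,8,9.5,11,12.5,14,15.5,17,18.5,19.5):
    n=th+d/110;D=.11*np.array([np.cos(n)-np.cos(th),np.sin(n)-np.sin(th),0]);th=n
    print(d,np.degrees(th).round(1),tool(s,D).round(2))
th+=.1;print(tool(s,[-np.sin(th),np.cos(th),0])/100)
```

```text
3 44.1 [-0.26 -0.16  0.  ]
4 46.1 [-0.35 -0.2   0.  ]
5 48.8 [-0.44 -0.23  0.  ]
6.5 52.1 [-0.59 -0.27  0.  ]
8 56.3 [-0.75 -0.28  0.  ]
9.5 61.3 [-0.91 -0.27  0.  ]
11 67.0 [-1.08 -0.21  0.  ]
12.5 73.5 [-1.24 -0.1   0.  ]
14 80.8 [-1.4   0.05  0.  ]
15.5 88.9 [-1.53  0.26  0.  ]
17 97.7 [-1.61  0.53  0.  ]
18.5 107.3 [-1.64  0.85  0.  ]
19.5 117.5 [-1.55  1.18  0.  ]
[-6.66589177e-01  7.45425294e-01 -1.06534534e-06]
```

apply_moves:
  delta_pos:
    - [-0.3,0,0]
    - [-0.3,0,0]
    - [-0.3,-0.05,0]
    - [-0.3,-0.15,0]
    - [-0.35,-0.2,0]
    - [-0.45,-0.25,0]
    - [-0.6,-0.25,0]
    - [-0.75,-0.3,0]
  twist: [0,0,0,0,0,0,0,0]

```text
t: 4.78
tool_pos: [0.6432, 0.062, 0.1174]
orientation: [-3.115, 0.409, 0.0]
force: [-0.4, 0.1, -0.9]
opening: 0.0004
gripper_force: 0.0
```

Run:
```python
from h import *
s=robot.read_state();print(s["t"],s["tool_pos"],s["force"],s["gripper_force"])
```

```text
4.775 [0.64323939 0.06195857 0.11743333] [-0.41136801  0.06595499 -0.91042318] 0.0
```

apply_moves:
  delta_pos:
    - [-0.9,-0.25,0]
    - [-1.1,-0.2,0]
    - [-1.25,-0.1,0]
    - [-1.4,0.05,0]
    - [-1.55,0.25,0]
    - [-1.6,0.55,0]
    - [-1.65,0.85,0]
    - [-1.55,1.2,0]
  twist: [0,0,0,0,0,0,0,0]

```text
t: 5.78
tool_pos: [0.5302, 0.0673, 0.1175]
orientation: [3.115, -0.408, 0.001]
force: [0.6, -3.2, 0.9]
opening: 0.0002
gripper_force: 1.4
```

apply_moves:
  delta_pos:
    - [-0.5,0.5,0]
    - [-0.2,0.2,-4]
    - [0,0,-4.5]
  twist: [0,0,0]

```text
t: 6.15
tool_pos: [0.5216, 0.0623, 0.2025]
orientation: [3.115, -0.409, -0.004]
force: [0.5, -0.6, 0.1]
opening: 0.0005
gripper_force: 0.0
```

```bash
cat >> h.py <<'E'
HUB=np.array([.565,-.0245]); OFF={"yellow":0,"red":np.pi,"blue":np.pi/2}
def angle(name):
    "yellow's angle as seen by each colour, from lids/post found near the plate"
    t=robot.read_state()["t"]; c=robot.read_camera(name); r={}
    pts=np.array([proj(c,[*HUB+.17*np.array([np.cos(a),np.sin(a)]),z]) for a in np.arange(0,6.3,.2) for z in(.06,.14)])
    roi=[*pts.min(0).astype(int),*(pts.max(0)+1).astype(int)]
    for k,z in(("yellow",.126),("blue",.126),("red",.1)):
        b=blob(c,k,roi)
        if b is None or b[1][4]<(100 if k!="red" else 4): continue
        p=ray(c,*b[0],z if not(k=="red" and name=="top") else .13)[:2]-HUB
        r[k]=(round(float(np.arctan2(p[1],p[0])-OFF[k])%(2*np.pi),3),round(float(np.hypot(*p)),3),int(b[1][4]))
    return t,r
E
python3 - <<'E'
from h import *
s=robot.read_state();print(s["t"],s["tool_pos"],s["force"])
for n in("top","scene")*3: print(n,angle(n))
E
```

```text
6.15 [0.52163819 0.06232873 0.20249673] [ 0.47489697 -0.62707882  0.1097389 ]
top (6.15, {'yellow': (5.839, 0.11, 196), 'red': (5.834, 0.112, 4)})
scene (6.2, {'yellow': (5.941, 0.115, 265), 'blue': (5.873, 0.112, 234), 'red': (5.986, 0.114, 103)})
top (6.25, {'yellow': (5.989, 0.11, 201)})
scene (6.3, {'yellow': (6.081, 0.115, 270), 'blue': (6.018, 0.111, 233), 'red': (6.131, 0.116, 107)})
top (6.35, {'yellow': (6.138, 0.109, 198), 'red': (6.179, 0.111, 10)})
scene (6.4, {'yellow': (6.219, 0.116, 267), 'blue': (6.162, 0.111, 231), 'red': (6.27, 0.118, 110)})
```

```bash
cat >> h.py <<'E'
def rows(angs,z,dev=0):
    s=robot.read_state();p=s["tool_pos"].copy();print("t",s["t"],"tcp ang",np.arctan2(*(p[:2]-HUB)[::-1]).round(3),"r",np.hypot(*(p[:2]-HUB)).round(4),"z",p[2].round(4))
    out=[]
    for i,a in enumerate(angs):
        q=np.array([*HUB+.11*np.array([np.cos(a),np.sin(a)]),p[2]+(z-p[2])/(len(angs)-i)])
        d=tool(s,q-p).round(1);out.append(d.tolist());p=p+Ro.from_rotvec(s["orientation"]).apply(d/100)
    print(out)
def track(a0,w0,n=8,lead=0):
    t=np.arange(1,n+1)*.125+lead;return a0+w0*t-.5*(.069+.052*w0)*t*t
E
python3 - <<'E'
from h import *
a=track(.01,1.46);print(a.round(3));rows([1.78,1.53,1.28,1.06,1.0,*a[5:]],.174)
E
```

```text
[0.191 0.37  0.547 0.722 0.894 1.064 1.232 1.398]
t 6.45 tcp ang 2.029 r 0.0969 z 0.2013
[[1.4, -2.5, 0.3], [2.6, -0.9, 0.3], [2.7, -0.3, 0.3], [2.4, 0.3, 0.4], [0.6, 0.2, 0.4], [-0.6, -0.2, 0.3], [-1.9, -0.3, 0.4], [-1.8, 0.0, 0.3]]
```

apply_moves:
  delta_pos:
    - [1.4,-2.5,0.3]
    - [2.6,-0.9,0.3]
    - [2.7,-0.3,0.3]
    - [2.4,0.3,0.4]
    - [0.6,0.2,0.4]
    - [-0.6,-0.2,0.3]
    - [-1.9,-0.3,0.4]
    - [-1.8,0.0,0.3]
  twist: [0,0,0,0,0,0,0,0]

```text
t: 7.45
tool_pos: [0.5825, 0.085, 0.1747]
orientation: [-3.115, 0.409, 0.002]
force: [0.2, 0.1, 0.1]
opening: 0.0001
gripper_force: 0.0
```

Run:
```python
from h import *
print(angle("scene"))
a=track(1.398+.068,1.32);print(a.round(3));rows(a,.174)
```

```text
(7.45, {'yellow': (1.323, 0.111, 249), 'red': (1.372, 0.115, 104)})
[1.63  1.792 1.951 2.109 2.264 2.417 2.568 2.717]
t 7.5 tcp ang 1.429 r 0.1112 z 0.1741
[[-2.1, 0.6, 0.0], [-1.7, 0.7, 0.0], [-1.5, 0.9, 0.0], [-1.3, 1.2, 0.0], [-1.1, 1.3, 0.0], [-0.8, 1.4, 0.0], [-0.7, 1.6, 0.0], [-0.3, 1.5, 0.0]]
```

Run:
```python
from h import *
a=track(1.405,1.27);print(a.round(3));rows(a,.174)
```

```text
[1.563 1.718 1.872 2.023 2.172 2.32  2.465 2.607]
t 7.5 tcp ang 1.429 r 0.1112 z 0.1741
[[-1.4, 0.4, 0.0], [-1.7, 0.5, 0.0], [-1.4, 0.8, 0.0], [-1.4, 1.0, 0.0], [-1.1, 1.2, 0.0], [-1.0, 1.3, 0.0], [-0.7, 1.4, 0.0], [-0.6, 1.5, 0.0]]
```

apply_moves:
  delta_pos:
    - [-1.4,0.4,0.0]
    - [-1.7,0.5,0.0]
    - [-1.4,0.8,0.0]
    - [-1.4,1.0,0.0]
    - [-1.1,1.2,0.0]
    - [-1.0,1.3,0.0]
    - [-0.7,1.4,0.0]
    - [-0.6,1.5,0.0]
  twist: [0,0,0,0,0,0,0,0]

```text
t: 8.5
tool_pos: [0.4729, 0.0295, 0.1754]
orientation: [-3.115, 0.408, -0.0]
force: [0.2, 1.1, 0.1]
opening: 0.0006
gripper_force: 0.0
```

Run:
```python
from h import *
print(angle("scene"));
a=track(2.607+.055,1.13);print(a.round(3));rows(a,.174)
```

```text
(8.5, {'yellow': (2.622, 0.106, 222), 'blue': (2.699, 0.108, 200), 'red': (2.626, 0.112, 116)})
[2.802 2.941 3.077 3.211 3.343 3.474 3.602 3.728]
t 8.55 tcp ang 2.625 r 0.1067 z 0.1753
[[-0.6, 1.8, 0.0], [-0.1, 1.6, 0.0], [0.2, 1.4, 0.0], [0.4, 1.5, 0.0], [0.6, 1.3, 0.0], [0.7, 1.2, 0.0], [0.9, 1.2, 0.1], [1.0, 0.9, 0.0]]
```

apply_moves:
  delta_pos:
    - [-0.6,2.0,0.0]
    - [-0.1,1.6,0.0]
    - [0.2,1.5,0.0]
    - [0.4,1.5,0.0]
    - [0.6,1.3,0.0]
    - [0.8,1.2,0.0]
    - [0.9,1.2,0.1]
    - [1.0,1.0,0.0]
  twist: [0,0,0,0,0,0,0,0]

```text
t: 9.55
tool_pos: [0.4758, -0.0884, 0.1742]
orientation: [-3.115, 0.409, 0.0]
force: [-0.3, -0.4, -0.1]
opening: 0.0006
gripper_force: 0.0
```

Run:
```python
from h import *
print(angle("scene"));
a=track(3.76+.05,1.03);print(a.round(3));rows(a,.174)
```

```text
(9.55, {'yellow': (3.775, 0.106, 212), 'blue': (3.778, 0.114, 241), 'red': (3.73, 0.106, 118)})
[3.938 4.064 4.188 4.31  4.43  4.548 4.664 4.779]
t 9.6 tcp ang -2.507 r 0.1098 z 0.1744
[[1.5, 1.0, 0.0], [1.2, 0.6, 0.0], [1.3, 0.4, 0.0], [1.3, 0.3, 0.0], [1.3, 0.1, 0.0], [1.3, -0.0, 0.0], [1.3, -0.2, 0.0], [1.2, -0.4, 0.1]]
```

apply_moves:
  delta_pos:
    - [1.5,1.0,0.0]
    - [1.2,0.6,0.0]
    - [1.3,0.4,0.0]
    - [1.3,0.3,0.0]
    - [1.3,0.1,0.0]
    - [1.3,0.0,0.0]
    - [1.3,-0.2,0.0]
    - [1.2,-0.4,0.1]
  twist: [0,0,0,0,0,0,0,0]

```text
t: 10.6
tool_pos: [0.5722, -0.1317, 0.1735]
orientation: [-3.115, 0.409, -0.0]
force: [-0.5, 0.0, -0.1]
opening: 0.0004
gripper_force: 0.0
```

Run:
```python
from h import *
print(angle("scene"));
a=track(4.78+.045,.9);print(a.round(3));rows(a,.174)
```

```text
(10.6, {'yellow': (4.759, 0.11, 220), 'blue': (4.701, 0.116, 249), 'red': (4.712, 0.107, 109)})
[4.937 5.046 5.154 5.261 5.365 5.467 5.568 5.667]
t 10.65 tcp ang -1.495 r 0.1073 z 0.1733
[[1.6, -0.4, -0.0], [1.0, -0.6, -0.0], [1.0, -0.7, -0.0], [0.8, -0.8, -0.0], [0.8, -0.9, -0.0], [0.6, -0.9, -0.0], [0.5, -1.0, -0.0], [0.5, -1.0, -0.1]]
```

apply_moves:
  delta_pos:
    - [1.2,-0.3,0.0]
    - [1.0,-0.6,0.0]
    - [1.0,-0.7,0.0]
    - [0.8,-0.8,0.0]
    - [0.8,-0.9,0.0]
    - [0.6,-0.9,0.0]
    - [0.5,-1.0,0.0]
    - [0.5,-1.0,0.0]
  twist: [0,0,0,0,0,0,0,0]

```text
t: 11.65
tool_pos: [0.6495, -0.0877, 0.1734]
orientation: [-3.115, 0.409, 0.0]
force: [-0.0, -0.6, -0.0]
opening: 0.0004
gripper_force: 0.0
```

Run:
```python
from h import *
print(angle("scene"));
a=track(5.63+.04,.79);print(a.round(3));rows(a,.174)
```

```text
(11.65, {'yellow': (5.565, 0.115, 222), 'blue': (5.469, 0.114, 252), 'red': (5.575, 0.111, 112)})
[5.768 5.864 5.959 6.051 6.142 6.232 6.319 6.405]
t 11.7 tcp ang -0.631 r 0.1054 z 0.1735
[[0.8, -1.0, -0.0], [0.2, -1.1, -0.0], [0.2, -1.0, -0.0], [-0.0, -1.0, -0.0], [-0.1, -1.0, -0.0], [-0.2, -1.0, -0.0], [-0.2, -0.9, -0.0], [-0.3, -0.9, -0.0]]
```

Run:
```python
from h import *
a=track(5.60,.73);print(a.round(3));rows(a,.174)
```

```text
[5.69  5.779 5.866 5.952 6.035 6.117 6.198 6.277]
t 11.7 tcp ang -0.631 r 0.1054 z 0.1735
[[0.6, -0.2, -0.0], [0.3, -1.0, -0.0], [0.1, -0.9, -0.0], [0.1, -0.9, -0.0], [0.1, -0.9, -0.0], [-0.1, -1.0, -0.0], [-0.1, -0.8, -0.0], [-0.2, -0.9, -0.0]]
```

apply_moves:
  delta_pos:
    - [0.6,-0.2,0.0]
    - [0.3,-1.0,0.0]
    - [0.1,-0.9,0.0]
    - [0.1,-0.9,0.0]
    - [0.1,-0.9,0.0]
    - [-0.1,-1.0,0.0]
    - [-0.1,-0.8,0.0]
    - [-0.2,-0.9,0.0]
  twist: [0,0,0,0,0,0,0,0]

```text
t: 12.7
tool_pos: [0.6739, -0.0261, 0.1735]
orientation: [3.115, -0.409, 0.0]
force: [0.5, -0.2, -0.2]
opening: 0.0004
gripper_force: 0.0
```

Run:
```python
from h import *
print(angle("scene"));
a=track(6.277+.03,.6);print(a.round(3));rows(a,.174)
```

```text
(12.7, {'yellow': (6.184, 0.116, 257), 'blue': (6.121, 0.111, 233), 'red': (6.232, 0.117, 110)})
[6.381 6.454 6.525 6.594 6.662 6.729 6.794 6.857]
t 12.75 tcp ang -0.004 r 0.1089 z 0.1735
[[-0.2, -1.1, -0.0], [-0.3, -0.7, -0.0], [-0.4, -0.7, -0.0], [-0.4, -0.7, -0.0], [-0.4, -0.6, -0.0], [-0.5, -0.6, -0.0], [-0.4, -0.5, -0.0], [-0.5, -0.5, -0.1]]
```

apply_moves:
  delta_pos:
    - [0.0,-0.2,0.0]
    - [-0.1,-0.7,0.0]
    - [-0.2,-0.7,0.0]
    - [-0.2,-0.7,0.0]
    - [-0.2,-0.6,0.0]
    - [0,0,-2]
    - [0,0,-5]
    - [0,0,-5]
  twist: [0,0,0,0,0,0,0,0]

```text
t: 13.75
tool_pos: [0.6744, 0.0029, 0.2962]
orientation: [3.115, -0.409, 0.001]
force: [0.7, -0.3, 1.0]
opening: 0.0003
gripper_force: 0.0
```

apply_moves:
  delta_pos:
    - [0,0,0]
    - [0,0,0]
    - [0,0,0]
    - [0,0,0]
    - [0,0,0]
    - [0,0,0]
    - [0,0,0]
    - [0,0,0]
  twist: [0,0,0,0,0,0,0,0]

```text
t: 14.75
tool_pos: [0.6746, 0.0031, 0.2935]
orientation: [3.115, -0.409, 0.0]
force: [1.3, -0.7, 0.8]
opening: 0.0007
gripper_force: 0.0
```

apply_moves:
  delta_pos:
    - [0,0,0]
    - [0,0,0]
    - [0,0,0]
    - [0,0,0]
    - [0,0,0]
    - [0,0,0]
    - [0,0,0]
    - [0,0,0]
  twist: [0,0,0,0,0,0,0,0]

```text
t: 15.75
tool_pos: [0.6746, 0.0031, 0.2934]
orientation: [3.115, -0.409, -0.0]
force: [-0.2, -0.5, 0.8]
opening: 0.0004
gripper_force: 0.0
```

apply_moves:
  delta_pos:
    - [0,0,0]
    - [0,0,0]
    - [0,0,0]
    - [0,0,0]
    - [0,0,0]
    - [0,0,0]
    - [0,0,0]
    - [0,0,0]
  twist: [0,0,0,0,0,0,0,0]

```text
t: 16.75
tool_pos: [0.6746, 0.0031, 0.2934]
orientation: [3.115, -0.409, -0.0]
force: [-0.4, -0.1, -0.1]
opening: 0.0005
gripper_force: 0.0
```

apply_moves:
  delta_pos:
    - [0,0,0]
    - [0,0,0]
    - [0,0,0]
    - [0,0,0]
    - [0,0,0]
    - [0,0,0]
    - [0,0,0]
    - [0,0,0]
  twist: [0,0,0,0,0,0,0,0]

```text
t: 17.75
tool_pos: [0.6746, 0.0031, 0.2934]
orientation: [-3.115, 0.409, -0.0]
force: [0.0, -0.1, 0.0]
opening: 0.0002
gripper_force: 0.0
```

apply_moves:
  delta_pos:
    - [0,0,0]
    - [0,0,0]
    - [0,0,0]
    - [0,0,0]
    - [0,0,0]
    - [0,0,0]
    - [0,0,0]
    - [0,0,0]
  twist: [0,0,0,0,0,0,0,0]

```text
t: 18.75
tool_pos: [0.6746, 0.0031, 0.2934]
orientation: [-3.115, 0.409, 0.0]
force: [0.1, 0.1, 0.3]
opening: 0.0007
gripper_force: 0.0
```

apply_moves:
  delta_pos:
    - [0,0,0]
    - [0,0,0]
    - [0,0,0]
    - [0,0,0]
    - [0,0,0]
    - [0,0,0]
    - [0,0,0]
    - [0,0,0]
  twist: [0,0,0,0,0,0,0,0]

```text
t: 19.75
tool_pos: [0.6746, 0.0031, 0.2934]
orientation: [-3.115, 0.409, 0.0]
force: [-0.7, 0.2, -1.6]
opening: 0.0007
gripper_force: 0.0
```

Run:
```python
from h import *
for i in range(20):
    r=angle("scene")
    if i%6==0: print(r)
c=robot.read_camera("scene")
cv2.imwrite("pics/s2.png",cv2.resize(c["frame"][150:290,220:380,::-1],(640,560)))
```

```text
(19.75, {'yellow': (1.436, 0.11, 243), 'blue': (1.495, 0.105, 209), 'red': (1.45, 0.117, 116)})
(20.05, {'yellow': (1.437, 0.11, 242), 'blue': (1.496, 0.106, 210), 'red': (1.451, 0.117, 118)})
(20.35, {'yellow': (1.437, 0.11, 242), 'blue': (1.495, 0.105, 210), 'red': (1.45, 0.117, 116)})
(20.65, {'yellow': (1.438, 0.11, 241), 'blue': (1.494, 0.106, 210), 'red': (1.45, 0.117, 116)})
```

View pics/s2.png

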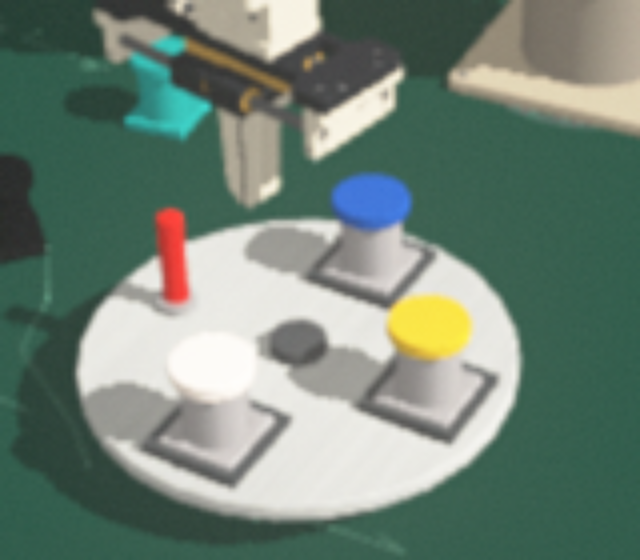

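The turntable is at rest, with the yellow angle steady at 1.437. All three moulds stand upright in their seats (yellow at crop pixel (430,325)), and the gripper is clear above them.

```bash
python3 -c "
from plant import robot
print(robot.close_job())"
```

```text
the job is handed in; nothing more can be done
None
```

I pushed the turntable to about 1.5 rad/s, followed the yellow lid for more than 5 s of free coasting (about 26 mm above it, nothing touched), let the table come to rest with all three moulds upright, and handed the job in; no verdict came back.

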